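Fetch the cooled crucibles out of the draught guard

ROBOT

A 7-joint arm with a two-finger parallel gripper is mounted at the origin on the work surface. World frame = base frame: x ahead of the robot, y to its left, z up, the work surface at z = 0. Lengths are in mm, angles in rad, forces in N, time in s.
With the tool pointing down it reaches from about 425 to 1025 mm from the base axis. Payload 3.6 kg.
Tool frame: the origin (TCP) lies at the very end of the fingers, on their centre line; the grasp point (between the pads) lies 19 mm behind it (robot.grasp_offset is the distance from the TCP to the grasp point, in mm); z points along the fingers, y is the direction in which the jaws open and shut (so a half turn about z gives the same grasp; the last joint's range is limited). The gripper opens to 85 mm and grips with 20 to 120 N. Pads are 22 mm wide; open, the fingers measure 114 mm over their backs; the gripper's body (76 mm by 85 mm) begins 54 mm behind the grasp point. The pads swing forward as they close: fully open they stand 13 mm farther back than shut.
Start: joints at [-0.093, 0.591, 0.048, 1.609, -0.033, 0.943, -0.034], TCP at [725.003, 0.002, 199.802] pointing down, gripper open.
Joint ranges: [-2.69, 2.69], [-0.47, 2.24], [-1.27, 1.36], [0.19, 2.51], [-1.53, 4.68], [0.08, 2.07], [-3.09, 3.09]. Speed limits (rad/s): [2.57, 2.57, 3.14, 3.14, 3.14, 3.14, 3.14].

INTERFACE

Orientations are given as a unit quaternion [w, x, y, z].
In Python, from station import robot gives the robot as it stands. The module is installed in compiled form; this text tells all that it offers.
- The arm moves only by the shell command python3 -m jog 'ROWS'. ROWS is JSON, a list of rows, each a list of 3 entries, a list of its own where there are three numbers: the shift along the tool's x, y, z each as a share of 1 m, from -1 to 1, then the turn, a rotation vector about the tool's x, y, z each as a share of pi/2 rad, from -1 to 1, then the opening, from -1 (shut) to 1 (fully open). A call has exactly 10 rows; each row shifts and turns the commanded pose from where the row before left it, along the tool's axes as they then stand; what a row does not reach is not made up. A row lasts 1/8 s, in which the tool goes at most 62.5 mm and 10.7 degrees, less where a joint would pass 70% of its speed; a pose out of reach is approached as far as the arm can. A call with a number of a shift or a turn outside -1 to 1 is refused whole. A call with a gripper value outside its range is refused whole. The fingers move at their own pace and stop on an object; the grip force is fixed at half the most. Time passes only in rows, so rows that do not move let the fingers close, or fill a call up. It gives the time, the measured TCP pose, the force and the opening at its end, in the units of the state.
- robot.read_state(): the state, without advancing time (a new reading comes with each control period).
- robot.snapshot(name): name is "scene" or "side" or "wrist"; returns a dict with "color" (420x560x3 uint8, red, green, blue), "fx", "fy", "cx", "cy" (pixels), "extrinsics" (4x4, takes a point from world to camera coordinates). Camera axes: x right, y down, z forward; pixel columns grow to the right and rows downward; lengths in mm; the calibration is good to about 2 mm. A picture is of the moment at which its call begins. There is no depth.
- robot.job_done(): hands the job in, once; it reports no verdict.
The state is a dict: "time": time; "joint_positions": joint angles; "qvel": joint speeds; "joint_efforts": joint torques, N m; "ee_pos": TCP position; "orientation": TCP orientation; "contact_force": force on the tool from outside, world axes, zero at the start; "ft_torque": the same for the moment, N m; "grip_width": finger opening in mm.
Only numpy, scipy, OpenCV 4.12 (cv2) and the standard library are available. Lean on these libraries where they do the work, as an engineer would, in place of code of your own. Each camera call takes 0.05 s, during which the arm holds its last target. There are 200 camera calls.

TASK

Press the stop button of the cooling fan, then push the guard's bifold door inwards at its fold hinge and sweep its leading edge across until both leaves are folded up against the door post. Then slide the crucible carrier along the bench, without lifting it, out through the doorway and leave it in the middle of the cork mat with both crucibles still standing in it, the door still folded and the other things on the bench left where they are.

Things in the scene. Friction and masses are not known exactly. Their poses are not given: they have to be found in the camera images.
- guard: Fixed draught guard, no roof or floor: clear side walls and grey back wall, all 90 mm high. Origin on the bench in the middle of its doorway; +x points into the guard (back wall at x = 250 mm), y along the doorway. Side walls and door posts (16 mm square) centred at y = -145 and +145 mm. The door track is a flush dark line at x = 0; things slide over it freely.
- door (a joint): Bifold door angle (rad) between each leaf and the track: 0 shut, 1.45 stop, folded up pointing into the guard. Two white leaves 90 mm high, 8 mm thick, 120 mm from axis to axis. The first turns about the fixed pivot at guard (0, -120 mm); the second leaf's free edge stays on the track. Starts nearly shut, stays where it is left, moves with 1 to 5 N.
- fold_hinge: Upright steel hinge barrel joining the two leaves, 20 mm diameter, 90 mm high, proud of both faces. Origin on its axis at bench height: guard x = 120 sin(door), y = -120 + 120 cos(door) mm, so it moves into the guard as the door folds. Pushed from outside it wedges the finger near 1 rad; then the leading post must be swept.
- leaf_mid (a point): Centre of the second leaf, half-way up (45 mm). 60 mm further on, at its free (leading) edge, is a steel post, 16 mm diameter, 90 mm high, running in the track, at guard x = 0, y = -120 + 240 cos(door) mm. Swept towards -y of the guard, the post folds the door up.
- stop (a joint): Travel of the fan's stop button (m), 0 up, 0.006 fully down; springs back; about 4 N pushes it fully down. It counts from 0.004.
- stop_top (a point): Centre of the top of the stop button, a round dark grey cap, 26 mm diameter, in a black collar, facing up, on a white controller box 100 x 80 mm, 55 mm high. Press straight down.
- carrier: Loose steel tray, 120 (x) by 100 mm (y), 0.35 to 0.7 kg, in the guard. Origin: centre of its underside. Floor 5 mm thick. At its -x end (towards the doorway) an upright front plate over the full width, x = -60 to -54 mm, top 50 mm above the bench; the other rims are 17 mm high. The tray floor is free from x = -54 to +10 mm: a fingertip lowered there can drag it by the plate.
- crucible0_center (a point): Centre of a loose lidded white porcelain crucible, 36 mm diameter, 43 mm high, 50 g, standing at the carrier's +x end at y = -23 mm; the point lies 20 mm above its underside.
- crucible1_center (a point): The other crucible, the same, at y = +23 mm in the carrier.
- mat: Cork mat, 180 x 180 mm, 1 mm thin, flush with the bench so that things slide over it freely. Origin at its centre.
- wash_bottle_mid (a point): Bystander: white plastic bottle, 60 mm diameter, 150 mm high; point at its middle.
- mortar_mid (a point): Bystander: white ceramic bowl, 84 mm diameter, 50 mm high; point at its middle.
- jar_mid (a point): Bystander: brown glass jar with a white cap, 52 mm diameter, 70 mm high; point at its middle.
Things that resemble listed ones, but are neither listed nor needed, are in the scene too. Leave any turquoise look-alike of the part that bears crucible0_center alone.

How it is judged (in metres and radians):
On the way, in this order (a step that is already met when the one before it is completed fails the run):
1. the stop button is pressed (value of joint stop above 0.004 m), for 0.02 s.
2. the gripper pushes the door in by its fold hinge (contact force between the fingers and fold_hinge above 0.3 N and value of joint door above 0.3 rad), for 0.02 s.
3. both leaves are folded up against the door post (value of joint door above 1.3 rad), for 0.2 s.
4. the carrier is outside the guard (x of carrier in the frame of guard below -0.07 m), for 0.1 s.
At the end, for the whole second after the job is handed in: Stop button up again, door folded beyond 1.3 rad, carrier flat and still with its centre within 45 mm of the mat's centre, both crucibles standing upright in it, bystanders within 30 mm of where they stood (value of joint door above 1.3 rad and value of joint stop below 0.002 m and horizontal distance between carrier and mat below 0.045 m and linear speed of carrier below 0.02 m/s and angle between carrier's own z axis and vertical below 0.1 rad and x of crucible0_center in the frame of carrier between -0.055 and 0.055 m and y of crucible0_center in the frame of carrier between -0.046 and 0.046 m and angle between each of crucible0_center, crucible1_center's own z axis and vertical below 0.15 rad and x of crucible1_center in the frame of carrier between -0.055 and 0.055 m and y of crucible1_center in the frame of carrier between -0.046 and 0.046 m and distance of each of wash_bottle_mid, mortar_mid, jar_mid from where it was at the start of the episode below 0.03 m); the robot touches nothing.
It fails at once if the carrier is lifted off the bench (its underside more than 20 mm up) (height (world z) of carrier above 0.02 m).
It fails at once if a crucible is tipped over (angle between any of crucible0_center, crucible1_center's own z axis and vertical above 0.8 rad).
It fails at once if a bystander is knocked away (over 30 mm) (distance of any of wash_bottle_mid, mortar_mid, jar_mid from where it was at the start of the episode above 0.03 m).
It also fails if it takes over 61 s, if anything falls off the work surface, if the arm or the gripper's body presses on something with over 40 N, if the wrist force passes 120 N, or if a joint passes its speed limit or range.

## Working session

There is one attempt and no reset: what is moved stays moved. The work goes in short steps, Python scripts to look and compute and a shell command to move; the robot and the scene stay as the last step left them, time stands still between calls to the robot, and variables do not carry over. Pictures are saved under pics/ and viewed, about 8 in all and at most 12, crops included, and the job is handed in when it is done.

```bash
mkdir -p pics; cat > h.py <<'E'
import numpy as np,cv2
from station import robot
def snap(n,f):
    s=robot.snapshot(n); cv2.imwrite('pics/'+f+'.png',s['color'][:,:,::-1]); 
    np.savez('pics/'+f+'.npz',**{k:s[k] for k in('fx','fy','cx','cy','extrinsics')}); return s
def pt(f,u,v,z):
    c=np.load('pics/'+f+'.npz'); E=c['extrinsics']; R,t=E[:3,:3],E[:3,3]
    d=R.T@np.array([(u-c['cx'])/c['fx'],(v-c['cy'])/c['fy'],1]); o=-R.T@t
    return np.round(o+d*(z-o[2])/d[2],1)
def pix(f,p):
    c=np.load('pics/'+f+'.npz'); E=c['extrinsics']; q=E[:3,:3]@np.array(p,float)+E[:3,3]
    return np.round([c['fx']*q[0]/q[2]+c['cx'],c['fy']*q[1]/q[2]+c['cy']],1)
E
python3 - <<'E'
from h import *
a=snap('scene','s0')['color'];b=snap('side','d0')['color']
for f in('s0','d0'):
    c=np.load('pics/'+f+'.npz');E=c['extrinsics'];print(f,c['fx'],-E[:3,:3].T@E[:3,3],E[2,:3])
print(robot.read_state())
E
```

```text
s0 414.10240709749837 [1318.23952008  414.85874889  699.7691242 ] [-0.6943741  -0.39142974 -0.60384383]
d0 506.83909294341237 [  -41.88037084 -1000.2228371    851.8772641 ] [ 0.42900571  0.71313945 -0.55442423]
{'time': 0.1, 'joint_positions': array([-0.09353061,  0.59199758,  0.04833627,  1.60968255, -0.0333066 ,
        0.94273713, -0.03368651]), 'qvel': array([-8.25578824e-05, -1.61038643e-03,  1.47826653e-04, -3.15724220e-03,
       -4.40213909e-04,  1.13741009e-03,  2.50835405e-03]), 'joint_efforts': array([ 4.48489009e-03, -5.50000584e+01,  1.55277103e+00, -1.98825985e+01,
        9.68024513e-03,  3.83386548e-03,  2.66350116e-05]), 'ee_pos': array([7.24189352e+02, 9.83329517e-03, 1.98781948e+02]), 'orientation': array([-6.68670478e-04,  7.07073085e-01,  7.07139755e-01, -7.56361926e-04]), 'contact_force': array([0.07916913, 0.18295993, 0.09939112]), 'ft_torque': array([ 0.02581179, -0.00548776,  0.03219519]), 'grip_width': 85.17694878947567}
```

View images.

View pics/s0.png

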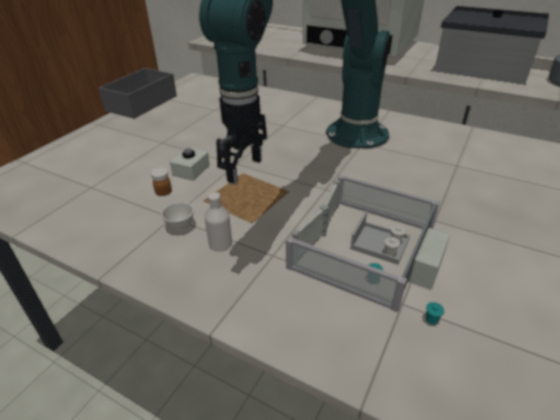

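View pics/d0.png

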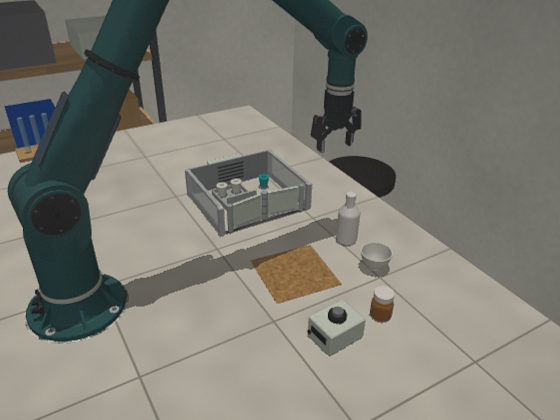

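```bash
python3 - <<'E'
from h import *
a=cv2.imread('pics/d0.png');b=cv2.imread('pics/s0.png')
A=cv2.resize(a[140:240,175:335],None,fx=5,fy=5,interpolation=cv2.INTER_CUBIC)
cv2.imwrite('pics/c1.png',A)
A=cv2.resize(b[170:310,280:460],None,fx=4.2,fy=4.2,interpolation=cv2.INTER_CUBIC)
cv2.imwrite('pics/c2.png',A)
A=cv2.resize(a[190:360,245:405],None,fx=3.5,fy=3.5,interpolation=cv2.INTER_CUBIC)
cv2.imwrite('pics/c3.png',A)
E
```

```text
(no output)
```

View pics/c1.png

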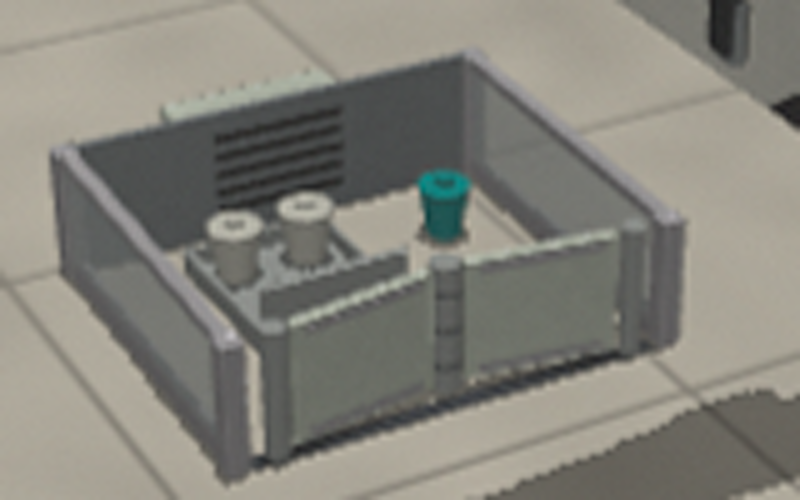

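View pics/c2.png

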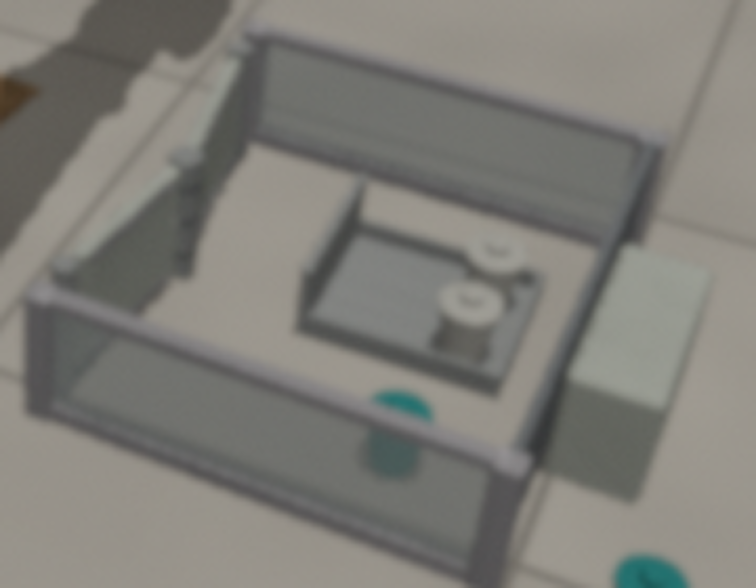

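View pics/c3.png

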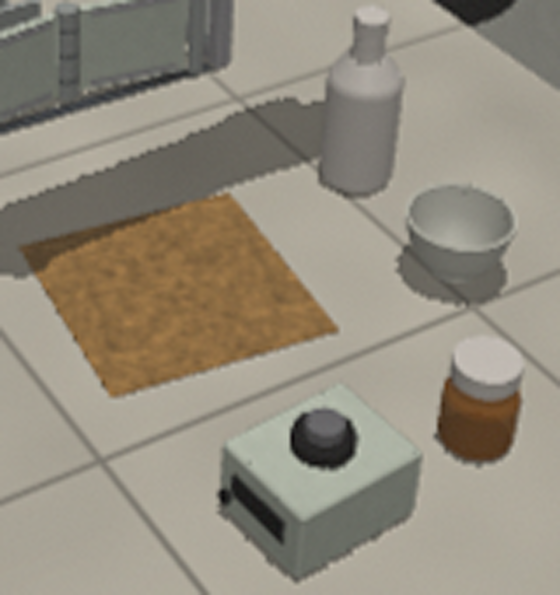

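```bash
python3 - <<'E'
from h import *
D=lambda x,y,z:pt('d0',175+x/5-.4,140+y/5-.4,z)
S=lambda x,y,z:pt('s0',280+x/4.2-.4,170+y/4.2-.4,z)
B=lambda x,y,z:pt('d0',245+x/3.5-.4,190+y/3.5-.4,z)
print('posts D',D(229,340,90),D(672,215,90),'S',S(42,297,90),S(248,42,90))
print('backcorners D',D(66,152,90),D(474,55,90),'S',S(650,142,90),S(512,458,90))
print('hinge',D(446,264,90),S(186,158,90),'lead',D(275,330,90),'S',S(245,50,90),'piv',D(632,228,90),S(66,270,90))
print('crucible tops',D(235,226,48),D(306,207,48),S(497,250,48),S(472,302,48))
print('plate top D',D(262,295,50),D(408,250,50),'S',S(362,183,50),S(308,272,50))
print('tray S near corners',S(300,328,0),S(497,388,0))
print('turq',D(444,182,43),S(401,403,43),'turq2',S(650,572,43))
for z in(60,65,70): print('button',z,B(324,425,z),pt('s0',189,153,z))
print('mat',[B(*p,0) for p in((20,245),(233,195),(337,329),(115,396))],[pt('s0',*p,0) for p in ((240,177),(287,193),(254,218),(207,197))])
print('box top',[B(*p,55) for p in((340,388),(420,455),(298,517),(226,448))])
print('bottle',B(371,15,150),'mortar',B(460,215,50),'jar',B(488,360,70))
E
```

```text
posts D [416.9  94.5  90. ] [707.3  93.2  90. ] S [715.3 100.4  90. ] [441.5 104.1  90. ]
backcorners D [418.2 339.7  90. ] [706.9 336.8  90. ] S [431.9 350.2  90. ] [712.5 347.4  90. ]
hinge [560.9 108.3  90. ] [570.5 118.4  90. ] lead [443.5  91.6  90. ] S [450.8 105.9  90. ] piv [677.9  91.6  90. ] [690.3 101.8  90. ]
crucible tops [500.3 273.1  48. ] [549.7 273.4  48. ] [516.2 291.2  48. ] [566.3 291.4  48. ]
plate top D [478.9 187.8  50. ] [580.  192.4  50. ] S [495.2 202.7  50. ] [587. 203.  50.]
tray S near corners [579.9 200.2   0. ] [574.8 315.5   0. ]
turq [646.3 267.8  43. ] [654.7 280.6  43. ] turq2 [706.7 419.1  43. ]
button 60 [ 484.5 -368.4   60. ] [ 473.  -377.8   60. ]
button 65 [ 481.2 -372.4   65. ] [ 479.6 -371.6   65. ]
button 70 [ 477.9 -376.4   70. ] [ 486.2 -365.4   70. ]
mat [array([434.1, -48.3,   0. ]), array([611.3, -74.3,   0. ]), array([ 589.5, -245.4,    0. ]), array([ 415.1, -227. ,    0. ])] [array([ 438.8, -216.9,    0. ]), array([447.2, -48.2,   0. ]), array([591.4, -72.6,   0. ]), array([ 571.9, -244.1,    0. ])]
box top [array([ 516.6, -341.9,   55. ]), array([ 524.7, -415.1,   55. ]), array([ 429.3, -419.9,   55. ]), array([ 422.8, -350.9,   55. ])]
bottle [713.5 -97.2 150. ] mortar [ 707. -231.   50.] jar [ 605.8 -380.1   70. ]
```

```bash
python3 -m jog '[[[-0.041,-0.027,0],[0,0,0],-1],[[-0.041,-0.027,0],[0,0,0],-1],[[-0.041,-0.027,0],[0,0,0],-1],[[-0.041,-0.027,0],[0,0,0],-1],[[-0.041,-0.027,0],[0,0,0],-1],[[-0.041,-0.027,0],[0,0,0],-1],[[-0.041,-0.027,0],[0,0,0],-1],[[-0.041,-0.027,0],[0,0,0],-1],[[-0.041,-0.027,0.02],[0,0,0],-1],[[0,0,0.03],[0,0,0],-1]]'; python3 - <<'E'
from h import *
s=snap('wrist','w1')
snap('side','d1')
for z in (55,65):print(pix('w1',[480,-372,z]),pix('d1',[480,-372,z]))
E
```

```text
time: 1.35
ee_pos: [478.4, -375.1, 150.1]
orientation: [0.001, 0.71, 0.704, -0.002]
contact_force: [1.4, 1.1, -0.2]
grip_width: 0.2
[283.2 201.2] [336.3 314.4]
[283.3 204.9] [336.6 311.1]
```

View pics/w1.png

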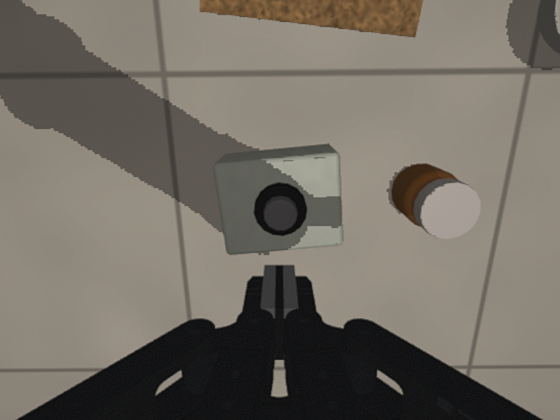

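```bash
python3 - <<'E'
from h import *
for z in (60,65,70):print(pt('w1',280,212,z))
E
python3 -m jog '[[[0,0.001,0.03],[0,0,0],-1],[[0,0.001,0.03],[0,0,0],-1],[[0,0,0.012],[0,0,0],-1],[[0,0,0.006],[0,0,0],-1],[[0,0,0.002],[0,0,0],-1],[[0,0,0],[0,0,0],-1],[[0,0,0],[0,0,0],-1],[[0,0,0],[0,0,0],-1],[[0,0,0],[0,0,0],-1],[[0,0,0],[0,0,0],-1]]'
```

```text
[ 477.4 -379.4   60. ]
[ 477.4 -377.8   65. ]
[ 477.4 -376.2   70. ]
time: 2.7
ee_pos: [484.0, -369.1, 69.9]
orientation: [0.0, 0.707, 0.707, 0.0]
contact_force: [-0.6, 0.2, 0.0]
grip_width: -0.0
```

```bash
python3 -m jog '[[[-0.006,-0.005,0],[0,0,0],-1],[[0,0,0.002],[0,0,0],-1],[[0,0,0.002],[0,0,0],-1],[[0,0,0.002],[0,0,0],-1],[[0,0,0.002],[0,0,0],-1],[[0,0,0.001],[0,0,0],-1],[[0,0,0.001],[0,0,0],-1],[[0,0,0],[0,0,0],-1],[[0,0,0],[0,0,0],-1],[[0,0,0],[0,0,0],-1]]'
```

```text
time: 3.95
ee_pos: [479.1, -375.1, 59.9]
orientation: [0.0, 0.707, 0.707, 0.0]
contact_force: [-0.2, -0.3, -0.1]
grip_width: -0.3
```

```bash
python3 -m jog '[[[0,0,0.001],[0,0,0],-1],[[0,0,0.001],[0,0,0],-1],[[0,0,0.001],[0,0,0],-1],[[0,0,0.001],[0,0,0],-1],[[0,0,0],[0,0,0],-1],[[0,0,0],[0,0,0],-1],[[0,0,0],[0,0,0],-1],[[0,0,0],[0,0,0],-1],[[0,0,0],[0,0,0],-1],[[0,0,0],[0,0,0],-1]]'; python3 - <<'E'
from h import *
s=snap('side','d2')['color']
cv2.imwrite('pics/c4.png',cv2.resize(s[260:360,280:400,::-1],None,fx=6,fy=6,interpolation=cv2.INTER_CUBIC))
E
```

```text
time: 5.2
ee_pos: [479.0, -375.0, 55.8]
orientation: [0.0, 0.707, 0.707, -0.0]
contact_force: [-0.6, -0.6, -1.5]
grip_width: -0.1
```

View pics/c4.png

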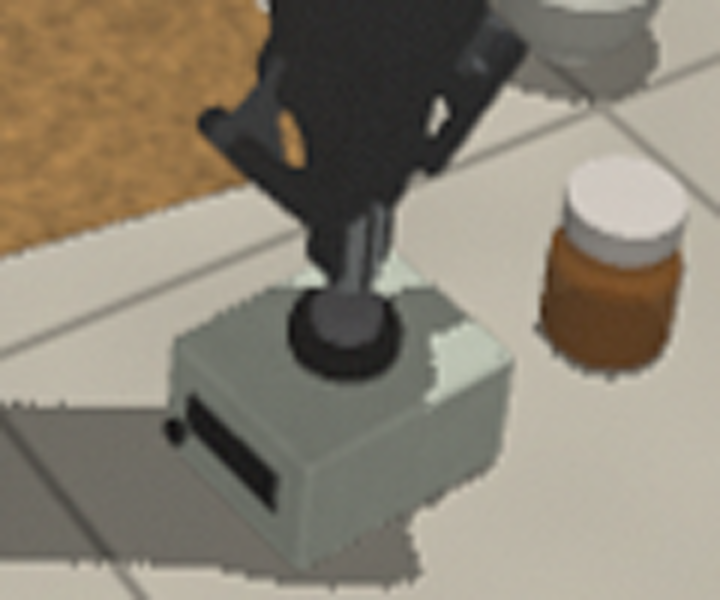

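```bash
python3 - <<'E'
from h import *
print('w1 tip',pix('w1',[478.4,-375.1,150.1]),'d1',pix('d1',[478.4,-375.1,150.1]),'d2',pix('d2',[479,-375,55.8]),pt('d2',339.2,308.3,56))
a=cv2.imread('pics/d1.png');x,y=pix('d1',[478.4,-375.1,150.1]).astype(int)
A=cv2.resize(a[y-40:y+60,x-60:x+60],None,fx=5,fy=5,interpolation=cv2.INTER_CUBIC)
b=cv2.imread('pics/w1.png');B=cv2.resize(b[180:280,240:320],(400,500),interpolation=cv2.INTER_CUBIC)[:, :190]
cv2.imwrite('pics/c5.png',np.hstack([A,B]));print(x,y)
E
```

```text
w1 tip [282.2 255.7] d1 [340.  282.7] d2 [336.7 315.2] [ 496.1 -360.4   56. ]
340 282
```

View pics/c5.png

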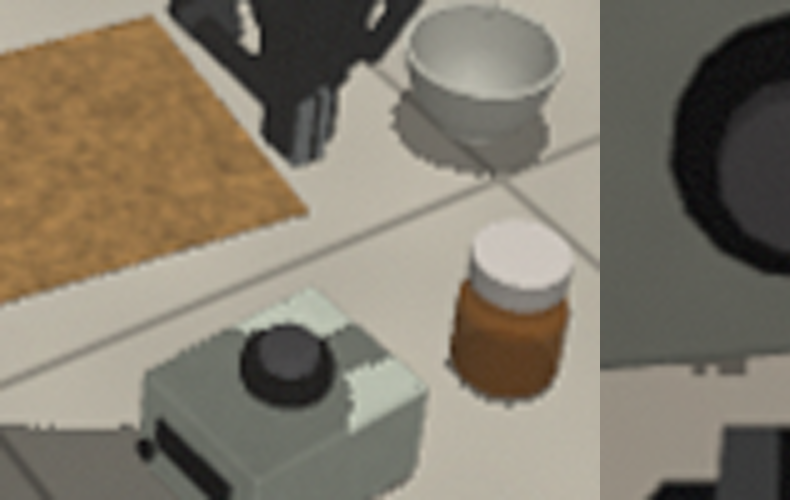

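```bash
python3 -m jog '[[[0,0,0.001],[0,0,0],-1],[[0,0,0.001],[0,0,0],-1],[[0,0,0.001],[0,0,0],-1],[[0,0,0.001],[0,0,0],-1],[[0,0,0.001],[0,0,0],-1],[[0,0,0.001],[0,0,0],-1],[[0,0,0],[0,0,0],-1],[[0,0,0],[0,0,0],-1],[[0,0,0],[0,0,0],-1],[[0,0,0],[0,0,0],-1]]'
```

```text
time: 6.5
ee_pos: [479.0, -375.0, 49.9]
orientation: [0.0, 0.707, 0.707, -0.0]
contact_force: [-0.3, -0.3, -0.0]
grip_width: -0.0
```

```bash
python3 -m jog '[[[0,0,0.001],[0,0,0],-1],[[0,0,0.001],[0,0,0],-1],[[0,0,0.001],[0,0,0],-1],[[0,0,0.001],[0,0,0],-1],[[0,0,0.001],[0,0,0],-1],[[0,0,0.001],[0,0,0],-1],[[0,0,0],[0,0,0],-1],[[0,0,0],[0,0,0],-1],[[0,0,0],[0,0,0],-1],[[0,0,0],[0,0,0],-1]]'; python3 - <<'E'
from h import *
s=snap('side','d3')['color']
cv2.imwrite('pics/c6.png',cv2.resize(s[260:360,280:400,::-1],None,fx=6,fy=6,interpolation=cv2.INTER_CUBIC))
E
```

```text
time: 7.75
ee_pos: [479.0, -375.0, 43.9]
orientation: [0.0, 0.707, 0.707, 0.0]
contact_force: [-0.4, 0.6, 2.1]
grip_width: -0.1
```

```bash
python3 -m jog '[[[0,0,0.001],[0,0,0],-1],[[0,0,0.001],[0,0,0],-1],[[0,0,0.001],[0,0,0],-1],[[0,0,0.001],[0,0,0],-1],[[0,0,0],[0,0,0],-1],[[0,0,0],[0,0,0],-1],[[0,0,0],[0,0,0],-1],[[0,0,0],[0,0,0],-1],[[0,0,0],[0,0,0],-1],[[0,0,0],[0,0,0],-1]]'
```

```text
time: 9.05
ee_pos: [479.0, -375.0, 39.8]
orientation: [-0.0, 0.707, 0.707, 0.0]
contact_force: [-0.7, 0.3, 3.6]
grip_width: 0.2
```

```bash
python3 -m jog '[[[0,0,0.001],[0,0,0],-1],[[0,0,0.001],[0,0,0],-1],[[0,0,0.001],[0,0,0],-1],[[0,0,0],[0,0,0],-1],[[0,0,0],[0,0,0],-1],[[0,0,0],[0,0,0],-1],[[0,0,0],[0,0,0],-1],[[0,0,0],[0,0,0],-1],[[0,0,0],[0,0,0],-1],[[0,0,0],[0,0,0],-1]]'
```

```text
time: 10.3
ee_pos: [479.1, -375.1, 39.3]
orientation: [0.0, 0.707, 0.707, 0.0]
contact_force: [-4.0, 3.3, 21.3]
grip_width: -0.0
```

```bash
python3 -m jog '[[[0,0,-0.05],[0,0,0],-1],[[0,0,-0.04],[0,0,0],-1],[[0.052,0.0105,0],[0,0,0],-1],[[0.052,0.0105,0],[0,0,0],-1],[[0.052,0.0105,0],[0,0,0],-1],[[0.052,0.0105,0],[0,0,0],-1],[[0.052,0.0105,0],[0,0,0],-1],[[0.052,0.0105,0],[0,0,0],-1],[[0.052,0.0105,0],[0,0,0],-1],[[0.03,0.0105,0.02],[0,0,0],-1]]'; python3 - <<'E'
from h import *
s=snap('wrist','w2')
print(robot.read_state()['ee_pos'])
for p in ([565,112,90],[419,97,90],[709,97,90],[480,195,50],[586,195,50]):print(pix('w2',p))
E
```

```text
time: 11.55
ee_pos: [564.9, 22.9, 107.4]
orientation: [0.001, 0.706, 0.708, 0.002]
contact_force: [1.2, -1.5, -0.3]
grip_width: 0.1
[564.41488945  27.6026165  104.46392103]
[283.   83.1]
[  5.5 112.5]
[554.4 114.3]
[128.2 -75.3]
[321.1 -74.2]
```

View pics/w2.png

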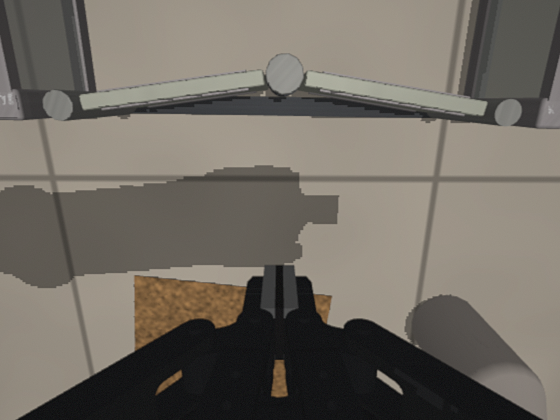

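```bash
python3 -m jog '[[[0.01,0.001,0.035],[0,0,0],-1],[[0.01,0.001,0.034],[0,0,0],-1],[[0.024,0,0],[0,0,0],-1],[[0.02,0,0],[0,0,0],-1],[[0.007,0.001,0],[0,0,0],-1],[[0.007,0.001,0],[0,0,0],-1],[[0.007,0.002,0],[0,0,0],-1],[[0.007,0.003,0],[0,0,0],-1],[[0.007,0.003,0],[0,0,0],-1],[[0.007,0.004,0],[0,0,0],-1]]'; python3 - <<'E'
from h import *
snap('wrist','w3')
E
```

```text
time: 12.85
ee_pos: [579.3, 125.3, 37.8]
orientation: [0.0, 0.707, 0.707, -0.0]
contact_force: [-0.6, 0.2, -0.1]
grip_width: 0.1
```

```bash
python3 -m jog '[[[0.006,0.003,0],[0,0,0],-1],[[0.006,0.003,0],[0,0,0],-1],[[0.006,0.003,0],[0,0,0],-1],[[0.006,0.004,0],[0,0,0],-1],[[0.003,0.002,0],[0,0,0],-1],[[0,0,0],[0,0,0],-1],[[0,0,0],[0,0,0],-1],[[0,0,0],[0,0,0],-1],[[0,0,0],[0,0,0],-1],[[0,0,0],[0,0,0],-1]]'; python3 - <<'E'
from h import *
snap('wrist','w4');a=cv2.imread('pics/w4.png');b=snap('side','d4')['color'][140:270,175:335,::-1]
cv2.imwrite('pics/c7.png',np.hstack([cv2.resize(a,(440,330)),cv2.resize(b,(360,330))]))
E
```

```text
time: 14.15
ee_pos: [594.3, 151.7, 37.9]
orientation: [0.0, 0.707, 0.707, 0.0]
contact_force: [1.7, -0.9, -0.9]
grip_width: -0.2
```

View pics/c7.png

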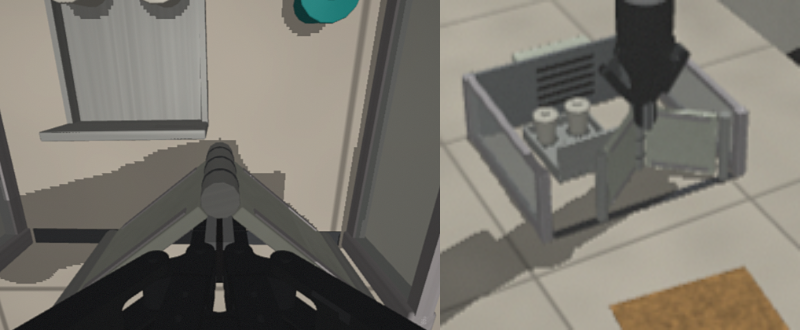

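```bash
python3 - <<'E'
from h import *
print(pt('w4',279,254.5,90),pt('d4',248.3,198.5,90),pt('d4',248.3,140+218*130/330,0))
c=lambda u,v,z:pt('w4',u*560/440,v*420/330,z)
print('plate',c(40,134,50),c(206,131,50),'plate base',c(208,124,5),'cruc',c(90,0,48))
E
```

```text
[592.6 176.5  90. ] [506.1 100.   90. ] [501.4  94.5   0. ]
plate [485.5 201.2  50. ] [584.7 202.9  50. ] plate base [584.2 199.9   5. ] cruc [525.  271.8  48. ]
```

```bash
python3 -m jog '[[[-0.035,0,0],[0,0,0],-1],[[-0.037,0,0],[0,0,0],-1],[[-0.037,0,0],[0,0,0],-1],[[0,-0.046,0],[0,0,0],-1],[[0,-0.046,0],[0,0,0],-1],[[0,-0.046,0],[0,0,0],-1],[[0,0,0],[0,0,0],-1],[[0,0,0],[0,0,0],-1],[[0.026,0,0],[0,0,0],-1],[[0.026,0,0],[0,0,0],-1]]'
```

```text
time: 15.5
ee_pos: [458.4, 96.1, 38.0]
orientation: [0.001, 0.708, 0.707, 0.001]
contact_force: [0.6, 0.0, 0.2]
grip_width: -0.4
```

```bash
python3 -m jog '[[[0,0.005,0],[0,0,0],-1],[[0,0.01,0],[0,0,0],-1],[[0,0.015,0],[0,0,0],-1],[[0,0.018,0],[0,0,0],-1],[[0,0.02,0],[0,0,0],-1],[[0,0.02,0],[0,0,0],-1],[[0,0.02,0],[0,0,0],-1],[[0,0.02,0],[0,0,0],-1],[[0,0.015,0],[0,0,0],-1],[[0,0,0],[0,0,0],-1]]'
```

```text
time: 16.75
ee_pos: [601.0, 94.3, 37.9]
orientation: [0.001, 0.708, 0.707, 0.001]
contact_force: [-0.4, 0.1, -1.3]
grip_width: 0.3
```

```bash
python3 -m jog '[[[0,0.006,0],[0,0,0],-1],[[0,0.006,0],[0,0,0],-1],[[0,0.006,0],[0,0,0],-1],[[0,0.004,0],[0,0,0],-1],[[0,0.003,0],[0,0,0],-1],[[0,0.003,0],[0,0,0],-1],[[0,0.002,0],[0,0,0],-1],[[0,0,0],[0,0,0],-1],[[0,0,0],[0,0,0],-1],[[0,0,0],[0,0,0],-1]]'
```

```text
time: 18.0
ee_pos: [628.9, 95.1, 37.8]
orientation: [-0.0, 0.707, 0.707, 0.0]
contact_force: [0.0, 0.5, -0.6]
grip_width: -0.2
```

```bash
python3 -m jog '[[[0,0.002,0],[0,0,0],-1],[[0,0.002,0],[0,0,0],-1],[[0,0.002,0],[0,0,0],-1],[[0,0.002,0],[0,0,0],-1],[[0,0.001,0],[0,0,0],-1],[[0,0,0],[0,0,0],-1],[[0,0,0],[0,0,0],-1],[[0,0,0],[0,0,0],-1],[[0,0,0],[0,0,0],-1],[[0,0,0],[0,0,0],-1]]'; python3 - <<'E'
from h import *
snap('wrist','w5')
s=snap('scene','s5')['color']
cv2.imwrite('pics/c8.png',cv2.resize(np.hstack([snap('side','d5')['color'][140:240,175:335,::-1],s[170:270,280:440,::-1]]),None,fx=2.5,fy=2.5,interpolation=cv2.INTER_CUBIC))
E
```

```text
time: 19.25
ee_pos: [635.5, 94.8, 37.6]
orientation: [-0.002, 0.707, 0.707, -0.002]
contact_force: [-4.9, 0.3, 4.8]
grip_width: -0.1
```

```bash
python3 -m jog '[[[0,-0.015,-0.04],[0,0,0],-1],[[0.028,-0.022,0],[0,0,0],-0.1],[[0.036,-0.022,0],[0,0,0],-0.1],[[0.036,-0.022,0],[0,0,0],-0.1],[[0.036,-0.022,0],[0,0,0],-0.1],[[0,0,0],[0,0,0],-0.1],[[0,0,0],[0,0,0],-0.1],[[0,0,0.015],[0,0,0],-0.1],[[0,0,0],[0,0,0],-0.1],[[0,0,0],[0,0,0],-0.1]]'; python3 - <<'E'
from h import *
snap('wrist','w6');a=cv2.imread('pics/w6.png');b=cv2.imread('pics/c8.png')[:,:]
cv2.imwrite('pics/c9.png',np.vstack([cv2.resize(a,(480,360)),cv2.resize(b,(480,150))]))
E
```

```text
time: 20.65
ee_pos: [535.2, 230.0, 62.3]
orientation: [0.0, 0.708, 0.707, -0.0]
contact_force: [-0.2, -0.6, -0.0]
grip_width: 38.3
```

View pics/c9.png

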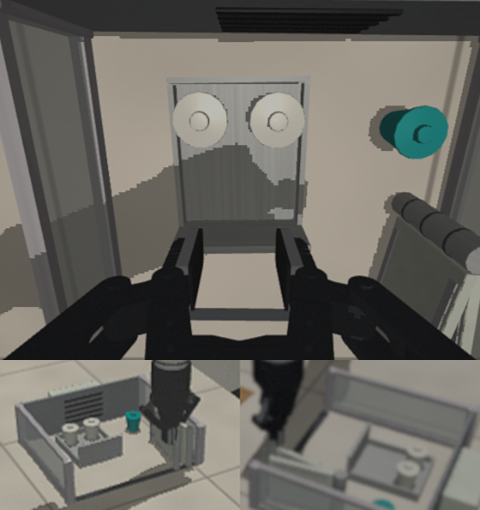

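```bash
python3 - <<'E'
from h import *
c=lambda u,v,z:pt('w6',u*560/480,v*420/360,z)
print('plate base in',c(180,222,5),c(303,222,5),'plate top',c(172,250,50),c(308,250,50),'back rim',c(168,78,17),c(309,77,17),'lids',c(200,120,50),c(277,120,50))
print('tcp',pix('w6',[535,230,62.3])*480/560,pix('w6',[535,230,80])*480/560, pix('w6',[535,206,50])*480/560)
print('tips',c(183,235,80),c(297,235,80))
E
```

```text
plate base in [483.  200.6   5. ] [587.7 200.5   5. ] plate top [485.8 200.4  50. ] [582.1 200.2  50. ] back rim [484.3 316.   17. ] [581.9 316.5  17. ] lids [509.6 291.   50. ] [556.8 290.9  50. ]
tcp [241.54285714 219.17142857] [241.8        232.11428571] [241.45714286 242.82857143]
tips [500.7 228.2  80. ] [567.2 228.1  80. ]
```

```bash
python3 -m jog '[[[0,0,0.02],[0,0,0],-0.1],[[0,0,0.02],[0,0,0],-0.1],[[0,0,0.01],[0,0,0],-0.1],[[0,0,0.005],[0,0,0],-0.1],[[0,0,0],[0,0,0],-0.1],[[0,0,0],[0,0,0],-0.1],[[-0.004,0,0],[0,0,0],-0.1],[[-0.004,0,0],[0,0,0],-0.1],[[-0.003,0,0],[0,0,0],-0.1],[[0,0,0],[0,0,0],-0.1]]'
```

```text
time: 21.95
ee_pos: [535.0, 219.4, 7.9]
orientation: [0.0, 0.707, 0.707, -0.0]
contact_force: [0.3, -0.9, -0.2]
grip_width: 38.2
```

```bash
python3 -m jog '[[[-0.003,0,0],[0,0,0],-0.1],[[-0.004,0,0],[0,0,0],-0.1],[[-0.006,0,0],[0,0,0],-0.1],[[-0.008,0,0],[0,0,0],-0.1],[[-0.01,0,0],[0,0,0],-0.1],[[-0.012,0,0],[0,0,0],-0.1],[[-0.012,0,0],[0,0,0],-0.1],[[-0.012,0,0],[0,0,0],-0.1],[[-0.01,0,0],[0,0,0],-0.1],[[-0.006,0,0],[0,0,0],-0.1]]'; python3 - <<'E'
from h import *
snap('wrist','w7');a=cv2.imread('pics/w7.png');b=snap('side','d7')['color'][140:240,175:335,::-1]
cv2.imwrite('pics/c10.png',np.vstack([cv2.resize(a,(480,360)),cv2.resize(b,(480,300),interpolation=cv2.INTER_CUBIC)])[:600])
print(robot.read_state()['contact_force'])
E
```

```text
time: 23.2
ee_pos: [534.9, 135.9, 7.8]
orientation: [0.0, 0.707, 0.707, -0.0]
contact_force: [-0.1, 1.8, -0.5]
grip_width: 38.0
[ 0.67184525 -0.55204536 -0.22318837]
```

```bash
cat >> h.py <<'E'
def lids(f,thr=200):
    a=cv2.cvtColor(cv2.imread('pics/'+f+'.png'),cv2.COLOR_BGR2GRAY)
    k=cv2.HoughCircles(cv2.medianBlur(a,5),cv2.HOUGH_GRADIENT,1,50,param1=100,param2=25,minRadius=22,maxRadius=45)
    return [] if k is None else [(np.round(c),pt(f,c[0],c[1],50)) for c in k[0]]
E
python3 - <<'E'
from h import *
print(lids('w6'));print(lids('w7'))
E
```

```text
[(array([232., 140.,  32.], dtype=float32), array([508.6, 290.7,  50. ])), (array([322., 140.,  31.], dtype=float32), array([556.4, 290.6,  50. ])), (array([494., 158.,  33.], dtype=float32), array([648.1, 281. ,  50. ]))]
[]
```

```bash
python3 - <<'E'
from h import *
print(pix('w7',[509,208,50]),pix('w7',[556,208,50]))
a=cv2.cvtColor(cv2.imread('pics/w7.png'),cv2.COLOR_BGR2GRAY)
k=cv2.HoughCircles(cv2.medianBlur(a,5),cv2.HOUGH_GRADIENT,1,60,param1=80,param2=20,minRadius=35,maxRadius=70)
print(None if k is None else [(c.round(),pt('w7',c[0],c[1],50)) for c in k[0]])
E
```

```text
[212.8 125.6] [340.8 125.4]
[(array([214., 110.,  48.], dtype=float32), array([509.6, 213.3,  50. ])), (array([344., 112.,  46.], dtype=float32), array([557.1, 212.9,  50. ])), (array([148., 274.,  55.], dtype=float32), array([477.8, 147.4,  50. ])), (array([418., 262.,  65.], dtype=float32), array([591.3, 152.9,  50. ]))]
```

```bash
python3 -m jog '[[[-0.004,0,0],[0,0,0],-0.1],[[-0.008,0,0],[0,0,0],-0.1],[[-0.012,0,0],[0,0,0],-0.1],[[-0.014,0,0],[0,0,0],-0.1],[[-0.014,0,0],[0,0,0],-0.1],[[-0.014,0,0],[0,0,0],-0.1],[[-0.014,0,0],[0,0,0],-0.1],[[-0.014,0,0],[0,0,0],-0.1],[[-0.014,0,0],[0,0,0],-0.1],[[-0.014,0,0],[0,0,0],-0.1]]' && python3 -m jog '[[[-0.014,-0.002,0],[0,0,0],-0.1],[[-0.014,-0.002,0],[0,0,0],-0.1],[[-0.014,-0.002,0],[0,0,0],-0.1],[[-0.014,-0.002,0],[0,0,0],-0.1],[[-0.014,-0.002,0],[0,0,0],-0.1],[[-0.014,-0.002,0],[0,0,0],-0.1],[[-0.014,-0.002,0],[0,0,0],-0.1],[[-0.014,-0.002,0],[0,0,0],-0.1],[[-0.012,-0.002,0],[0,0,0],-0.1],[[-0.006,-0.002,0],[0,0,0],-0.1]]'; python3 - <<'E'
from h import *
snap('wrist','w8')
a=cv2.cvtColor(cv2.imread('pics/w8.png'),cv2.COLOR_BGR2GRAY)
k=cv2.HoughCircles(cv2.medianBlur(a,5),cv2.HOUGH_GRADIENT,1,60,param1=80,param2=20,minRadius=35,maxRadius=70)
print(None if k is None else [(c.round(),pt('w8',c[0],c[1],50)) for c in k[0]])
E
```

```text
time: 24.55
ee_pos: [534.9, 14.2, 7.8]
orientation: [-0.0, 0.707, 0.707, -0.0]
contact_force: [0.1, 4.2, -0.1]
grip_width: 38.5
time: 25.8
ee_pos: [515.0, -116.4, 7.8]
orientation: [0.0, 0.708, 0.707, -0.0]
contact_force: [2.0, 2.3, 0.0]
grip_width: 38.3
[(array([344., 112.,  44.], dtype=float32), array([537.2, -39.8,  50. ])), (array([214., 110.,  47.], dtype=float32), array([490., -39.,  50.]))]
```

```bash
python3 -m jog '[[[-0.004,0,0],[0,0,0],-0.1],[[-0.008,0,0],[0,0,0],-0.1],[[-0.011,0,0],[0,0,0],-0.1],[[-0.012,0,0],[0,0,0],-0.1],[[-0.012,0,0],[0,0,0],-0.1],[[-0.01,0,0],[0,0,0],-0.1],[[-0.008,0,0],[0,0,0],-0.1],[[-0.005,0,0],[0,0,0],-0.1],[[-0.002,0,0],[0,0,0],-0.1],[[0,0,0],[0,0,0],-0.1]]' && python3 -m jog '[[[0.006,0,0],[0,0,0],-0.1],[[0.003,0,0],[0,0,0],-0.1],[[0,0,-0.01],[0,0,0],-0.1],[[0,0,-0.02],[0,0,0],-0.1],[[0,0,-0.03],[0,0,0],-0.1],[[0,0,-0.05],[0,0,0],-0.1],[[0,0,-0.05],[0,0,0],-0.1],[[0,0,-0.05],[0,0,0],-0.1],[[0,0,0],[0,0,0],-0.1],[[0,0,0],[0,0,0],-0.1]]'; python3 - <<'E'
from h import *
a=snap('scene','s9')['color'][:,:,::-1];b=snap('side','d9')['color'][:,:,::-1];w=snap('wrist','w9')['color'][:,:,::-1]
cv2.imwrite('pics/c11.png',np.vstack([np.hstack([cv2.resize(a[120:320,120:460],(400,235)),cv2.resize(b[130:360,160:420],(400,235))]),cv2.resize(w,(800,600))[0:365]]))
E
```

```text
time: 27.1
ee_pos: [514.8, -187.3, 7.8]
orientation: [0.0, 0.707, 0.707, -0.0]
contact_force: [-0.2, 3.2, 1.4]
grip_width: 38.5
time: 28.35
ee_pos: [514.3, -178.1, 217.9]
orientation: [0.0, 0.707, 0.707, -0.0]
contact_force: [-0.3, 0.6, -0.4]
grip_width: 38.5
```

View pics/c11.png

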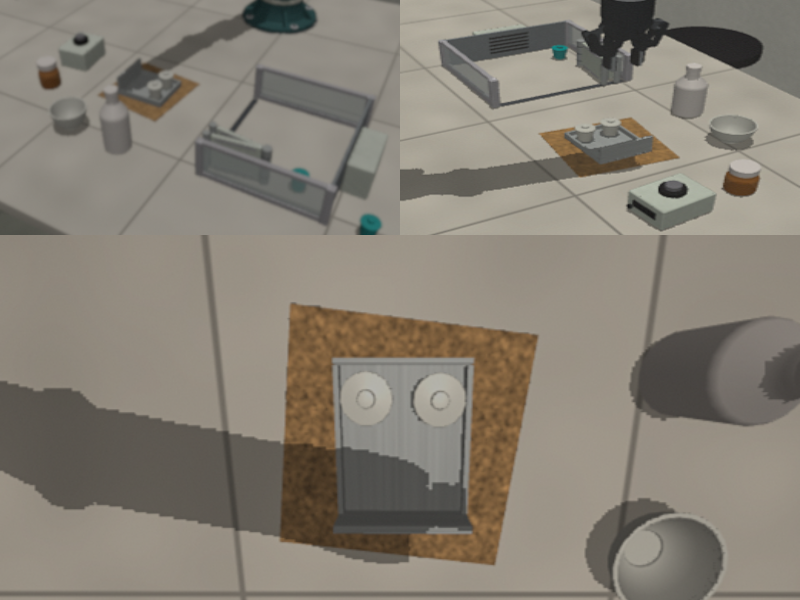

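```bash
python3 -c "
from station import robot
print(robot.job_done())"
```

```text
the job is handed in; nothing more can be done
None
```

I did every step in order and handed the job in at about 28.5 s of the 61 s allowed. `job_done` reports no verdict, so what follows is from my own checks.

**What I did**
- **Stop button:** I pressed it until it bottomed out, with about 21 N at the end of the press, then lifted clear.
- **Door:** I pushed it in at the fold hinge to about 0.7 rad. I then swept the leading post across until it met the stop. From the finger position the door is at about 1.44 rad.
- **Carrier:** I dragged it by its front plate, without lifting it, out through the doorway to the mat. I then backed off and raised the tool clear.

**Last pictures (all three cameras)**
- The carrier lies flat within about 10 mm of the mat's centre, with both crucibles upright in it.
- The door is still folded up against the post.
- The bottle, mortar, jar and both turquoise look-alikes appear undisturbed, judged by eye rather than measured.

**Checks that disagreed or are incomplete**
- **Fingertips:** the pictures showed the closed fingertips about 15 mm behind the reported TCP. The first descents onto the button therefore met nothing, and I went on by force until it bottomed out.
- **Hinge push:** the force reading was near zero in the pause after the first part of the push (0.2 N along the push direction). At the end it was about 2 N overall and no clear push, close to the noise. The door did move by the hinge from about 0.15 to 0.7 rad, so there was contact, but I have no reading taken during the push itself.
- **Button release:** the stop button's return was only seen in the picture, not measured.

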